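# Lock a drill spindle pulley on its mark with the locking pin

## Robot

A 6-joint arm with a two-finger parallel gripper is mounted at the origin on the work surface. World frame = base frame: x ahead of the robot, y to its left, z up, the work surface at z = 0. Lengths are in mm, angles in degrees, forces in N, time in s.
With the tool pointing down it reaches from about 300 to 850 mm from the base axis. Payload 4.2 kg.
Tool frame: the origin (TCP) lies between the finger pads; the fingertips stand 22 mm ahead of it and the grasp point (between the pads) lies 3 mm ahead of it; z points along the fingers, y is the direction in which the jaws open and shut (so a half turn about z gives the same grasp; the last joint's range is limited). The gripper opens to 91 mm and grips with 3 to 60 N. Pads are 32 mm wide; open, the fingers measure 118 mm over their backs; the gripper's body (76 mm by 178 mm) begins 60 mm behind the grasp point.
Start: joints at [74.714, 18.312, 89.639, -0, 72.044, -1.146], TCP at [140.475, 557.591, 235.976] pointing down, gripper open.
Joint ranges: [-177.97, 177.97], [-48.28, 115.42], [12.27, 149.76], [-77.06, 257.06], [2.81, 150.46], [-146.56, 146.56]. Speed limits (degrees/s): [147.25, 147.25, 180, 180, 180, 180].

## Interface

Orientations are given as [roll, pitch, yaw] about the fixed x, y, z axes, in that order (R = Rz(yaw) Ry(pitch) Rx(roll)).
In Python, from workcell import telemetry, cams, env gives the robot as it stands.
- The arm moves only by the shell command python3 -m inch 'ROWS' [FORCE]. ROWS is JSON, a list of rows, each an object of numbers: "x", "y", "z": the shift along the tool's x, y, z in cm; "yaw": the turn about the tool's z in units of 5 degrees (1.0 is 5 degrees); "gripper": the gripper's target within -1 to 1 (fully open at 1, half-way at 0, shut at -1). A call has 1 to 12 rows; each row shifts and turns the commanded pose from where the row before left it, along the tool's axes as they then stand; what a row does not reach is not made up. A row lasts 1/12 s, in which the tool goes at most 41.7 mm and 7.16 degrees, less where a joint would pass 70% of its speed; a pose out of reach is approached as far as the arm can. A call is refused whole if a number of a shift passes 4.17 or a number of a turn 1, either way. A call with a gripper value outside its range is refused whole. The fingers move at their own pace and stop on an object; FORCE is the grip in N (left out, the last holds). Time passes only in rows, so rows that do not move let the fingers close. It gives the time, the measured TCP pose, the force and the opening at its end, in the units of the state.
- telemetry.state(): the state, without advancing time (a new reading comes with each control period).
- cams.grab_frame(name): name is "scene" or "top"; returns a dict with "pixels" (420x560x3 uint8, red, green, blue), "mtx" (3x3 intrinsics, pixels), "rvec" (rotation vector, rad) and "tvec" (3), from world to camera coordinates, as OpenCV has them. Camera axes: x right, y down, z forward; pixel columns grow to the right and rows downward; lengths in mm; the calibration is good to about 2 mm. A picture is of the moment at which its call begins. There is no depth.
- env.job_done(): hands the job in, once; it reports no verdict.
The state is a dict: "time_s": time; "qpos": joint angles; "qvel": joint speeds; "effort": joint torques, N m; "ee_pos": TCP position; "ee_rot": TCP orientation; "force": force on the tool from outside, world axes, zero at the start; "torque": the same for the moment, N m; "gripper_width": finger opening in mm.
Only numpy, scipy, OpenCV 4.12 (cv2) and the standard library are available. Lean on these libraries where they do the work, as an engineer would, in place of code of your own. Each camera call takes 0.05 s, during which the arm holds its last target. There are 200 camera calls.

## Task

Put the red-knobbed locking pin into the hole of the pulley's spoke and turn the pulley by its rim until its red mark faces the brass pointer and the pin drops fully home, knob down on the spoke. The seat hole under the pulley is only roughly at the mark (within about 6 degrees), so feel for it with small slow turns to either side, and never load the pin against its seat with more than 15 N, neither by the pulley nor from above. Leave the wooden blanks and the spanner where they are.

Things in the scene. Friction and masses are not known exactly. Their poses are not given: they have to be found in the camera images.
- pulley (a joint): angle of the pulley, rad, growing counter-clockwise from above; 0 when the mark faces the pointer; starts at 0.5 to 1.3. Dry friction, about 0.3 N m (4 N at the rim): it stays where left. A pin standing in its hole drops into the seat by its own weight when the holes meet within about 1.5 mm (0.03 rad) and the pulley moves slowly, under 0.2 rad/s; it then blocks the pulley
- hub (a point): point on the pulley's axis level with its rim top, 56 mm above the bench. Spoked aluminium wheel with an upright plain rim: outer diameter 168 mm, wall 9 mm thick, 26 to 56 mm above the bench (below 30 mm a belt flange of 180 mm). Inside, between rim and 44 mm hub (at most 52 mm above the bench), only spokes up to 32 mm above the bench, so the wall can be pinched from above
- mark (a point): the pulley's red engraved mark at the outer top edge of the rim, 84 mm from the axis, 56 mm above the bench; turns with the pulley. Of the five spokes, 72 degrees apart, the one in line with the mark is thicker and has the pin hole
- pin_hole (a point): mouth of the 13.5 mm through hole in the thick spoke (36 mm square, top 40 mm above the bench, 14 mm thick), 50 mm from the axis in line with the mark. Under it is a fixed flat steel seat plate, top 24 mm above the bench, with one hole 14 mm wide, 16 mm deep, at 50 mm radius, up to 0.1 rad either side of the pointer's direction (not measured)
- pointer_tip (a point): tip of the fixed brass pointer, 88 mm from the pulley's axis, 55 mm above the bench; the direction from hub to this tip is where the mark must face. Its green post and arrow reach from 88 to 133 mm from the axis and 64 mm high, on a green base plate 250 x 200 x 8 mm
- pin_knob (a point): centre of the pin's red knob (22 mm diameter, 34 mm high; z along the pin, up). Below it a 12 mm steel shank, 31 mm long, bevelled foot 48 mm below this point; about 90 g. Starts upright, loose in the holder. 72 mm above the bench when standing in the pulley's hole on the seat plate, 57 mm when fully home with the knob on the spoke
- holder: fixed wooden block, 64 x 64 x 36 mm, with a hole 15 mm wide and 20 mm deep in the middle of its top holding the pin; origin at the centre of its underside
- blank_a: bystander: loose light wooden cylinder standing upright, 52 mm in diameter, 50 mm high; origin at the centre of its underside
- blank_b: bystander: loose darker wooden cylinder standing upright, 56 mm in diameter, 60 mm high; origin at the centre of its underside
- spanner: bystander: loose steel spanner lying flat left of the pulley; origin under its middle

How it is judged (in metres and radians):
On the way:
1. the fingers on the pulley have turned its mark to within 0.35 rad (20 degrees) of the pointer (contact force between the fingers and pulley above 0.5 N and value of joint pulley between -0.35 and 0.35 rad), for 0.1 s.
At the end, for the whole second after the job is handed in: the pulley's mark is within 0.15 rad (9 degrees) of the pointer, the pin stands upright (within 0.12 rad) in the pulley's hole, within 5 mm of its centre, and fully home: knob centre under 60 mm above the bench (57 mm when resting on the boss), at rest (value of joint pulley between -0.15 and 0.15 rad and height (world z) of pin_knob below 0.06 m and horizontal distance between pin_knob and pin_hole below 0.005 m and angle between pin_knob's own z axis and vertical below 0.12 rad and linear speed of pin below 0.02 m/s); the robot touches nothing.
It fails at once if the pin is loaded against the seat plate with more than 15 N (sideways by the pulley, or pressed down) (contact force between pin and seat above 15 N).
It fails at once if a wooden blank or the spanner is moved by more than 20 mm (distance of any of blank_a, blank_b, spanner from where it was at the start of the episode above 0.02 m).
It also fails if it takes over 58 s, if anything falls off the work surface, if the arm or the gripper's body presses on something with over 40 N, if the wrist force passes 120 N, or if a joint passes its speed limit or range.

## Working session

There is one attempt and no reset: what is moved stays moved. The work goes in short steps, Python scripts to look and compute and a shell command to move; the robot and the scene stay as the last step left them, time stands still between calls to the robot, and variables do not carry over. Pictures are saved under pics/ and viewed, about 8 in all and at most 12, crops included, and the job is handed in when it is done.

```bash
ls; mkdir -p pics; python3 - <<'E'
from workcell import telemetry,cams
import cv2,pickle
print(telemetry.state())
for n in("top","scene"):
    f=cams.grab_frame(n); pickle.dump(f,open(f"{n}0.pkl","wb")); cv2.imwrite(f"pics/{n}0.png",f["pixels"][:,:,::-1]); print(f["mtx"],f["rvec"],f["tvec"])
E
```

```text
pics
{'time_s': 0.0, 'qpos': array([ 7.47130360e+01,  1.83541320e+01,  8.97059673e+01,  1.81293373e-03,
        7.20433969e+01, -1.14652180e+00]), 'qvel': array([ 0.0195479 , -0.03204942, -0.06566477,  0.02664837, -0.00209862,
        0.04091052]), 'effort': array([-4.37908493e-04, -4.12469566e+01, -2.31966162e+01,  7.27218948e-02,
        4.58573992e-02, -1.55551329e-04]), 'ee_pos': array([140.34772444, 557.13751058, 235.09824367]), 'ee_rot': array([-1.79896559e+02, -3.79414950e-03,  1.65858994e+02]), 'force': array([0.16677557, 0.56777853, 0.37792558]), 'torque': array([ 0.03560703,  0.01447806, -0.00149201]), 'gripper_width': 91.03413574870139}
[[522.77018805   0.         284.74133876]
 [  0.         522.77018805 211.15374614]
 [  0.           0.           1.        ]] [ 2.20529703 -2.15377045  0.12159057] [  14.75367513  546.61152752 1024.59351081]
[[459.32709964   0.         285.64399177]
 [  0.         459.32709964 200.42186978]
 [  0.           0.           1.        ]] [ 2.01704169  0.819357   -0.46257072] [-423.76491801 -132.33856486 1449.558643  ]
```

View pics/top0.png

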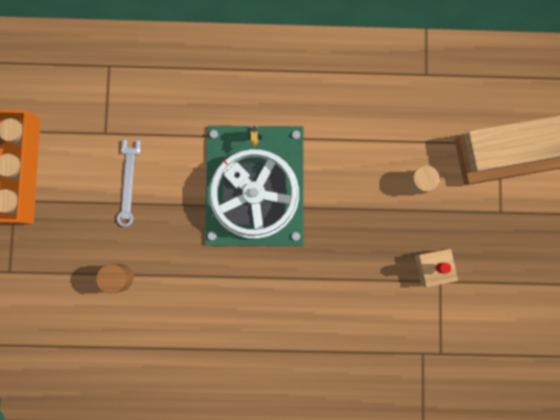

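View pics/scene0.png

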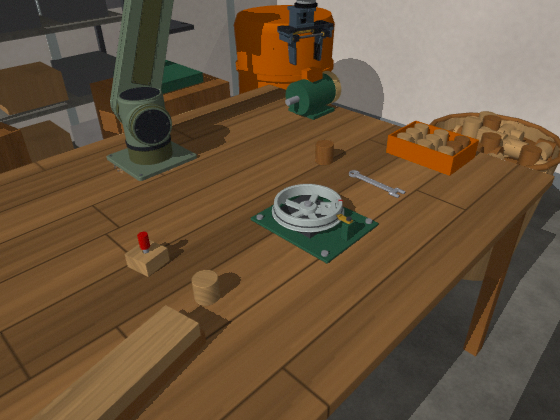

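Top view: the pulley is at about (254,193), its red mark at about (226,162), the pin hole at about (237,175), the pointer at (254,137) and the knob at (444,268). The scene view agrees with this.

```bash
cat > h.py <<'E'
import cv2,numpy as np
def cam(f):
    R=cv2.Rodrigues(np.array(f["rvec"],float))[0]; t=np.array(f["tvec"],float).ravel(); return R,t
def ray(f,uv):
    R,t=cam(f); p=np.linalg.inv(f["mtx"])@[uv[0],uv[1],1]; return -R.T@t, R.T@p
def onz(f,uv,z):
    c,d=ray(f,uv); return c+d*(z-c[2])/d[2]
def tri(f,a,g,b):
    c1,d1=ray(f,a);c2,d2=ray(g,b)
    s=np.linalg.lstsq(np.c_[d1,-d2],c2-c1,rcond=None)[0]
    p,q=c1+d1*s[0],c2+d2*s[1]; return (p+q)/2,np.linalg.norm(p-q)
def blobs(f,cond,amin=3):
    h=cv2.cvtColor(f["pixels"],cv2.COLOR_RGB2HSV).astype(int)
    m=cond(h[...,0],h[...,1],h[...,2]).astype(np.uint8)
    n,l,s,c=cv2.connectedComponentsWithStats(m); return [(c[i],s[i]) for i in range(1,n) if s[i][4]>=amin],l
red=lambda h,s,v:((h<5)|(h>174))&(s>150)&(v>80)
brass=lambda h,s,v:(h>17)&(h<30)&(s>150)&(v>90)
E
python3 - <<'E'
from h import *; import pickle
T=pickle.load(open("top0.pkl","rb"));S=pickle.load(open("scene0.pkl","rb"))
for n,f in(("T",T),("S",S)):
    for k,c in(("red",red),("brass",brass)):
        for c_,s in blobs(f,c)[0]: print(n,k,c_.round(1),s, onz(f,c_,56).round(1))
# rim: light gray mask in top
p=T["pixels"][100:260,190:320]; h=cv2.cvtColor(p,cv2.COLOR_RGB2HSV)
m=((h[...,1]<40)&(h[...,2]>150)).astype(np.uint8)
cs,_=cv2.findContours(m,cv2.RETR_EXTERNAL,cv2.CHAIN_APPROX_NONE)
c=max(cs,key=cv2.contourArea)[:,0]+[190,100]
e=cv2.fitEllipse(c);print(e,onz(T,e[0],56),onz(T,e[0],52))
w=np.array([onz(T,q,56)[:2] for q in c]); print(cv2.minEnclosingCircle(w.astype(np.float32)))
A=np.c_[2*w,np.ones(len(w))];x=np.linalg.lstsq(A,(w**2).sum(1),rcond=None)[0];print("circ",x[:2],np.sqrt(x[2]+x[0]**2+x[1]**2))
big=cv2.resize(np.hstack([T["pixels"][115:250,195:310]]),None,fx=4,fy=4,interpolation=cv2.INTER_CUBIC)
cv2.imwrite("pics/crop1.png",big[:,:,::-1])
E
```

```text
T red [443.5 267.7] [436 263  15  10 111] [ 440.5 -282.6   56. ]
T brass [253.7 137.7] [251 133   6  12  57] [687.6  92.7  56. ]
S red [340.5 200. ] [339 200   4   1   4] [637.3 150.   56. ]
S red [143.2 240.2] [138 232  12  18 161] [ 428.7 -273.2   56. ]
S brass [300.8  31.5] [299  31   4   2   6] [-662.1 1401.9   56. ]
S brass [308.   30.5] [306  30   5   2   8] [-648.2 1448.    56. ]
S brass [322.4  33.2] [321  32   3   4   5] [-542.1 1452.6   56. ]
S brass [343.2 218.5] [337 214  16  10  65] [691.8  92.2  56. ]
((254.80787658691406, 192.94224548339844), (86.86206817626953, 88.21923828125), 129.0614776611328) [577.58218389  87.4885108   56.        ] [578.10265789  87.66403834  52.        ]
((577.3610229492188, 88.39981079101562), 88.25990295410156)
circ [578.29564989  87.42117517] 85.90768332554015
```

View pics/crop1.png

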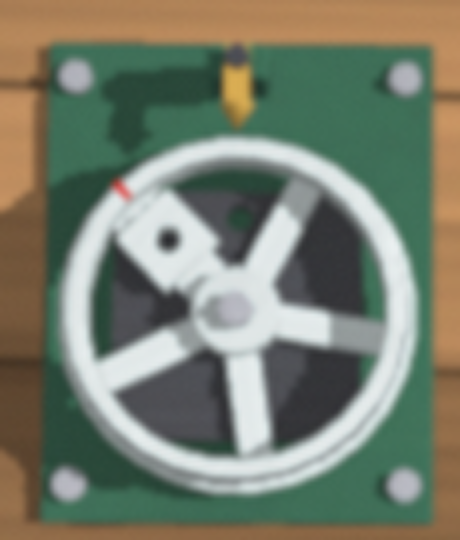

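Crop (4×, offset 195,115): the mark is at (121,188), the pin hole at (168,238), the pointer tip at (238,125). The seat hole is also visible, at about (240,218). The rim's outer edge is clean at the top and at the sides.

```bash
python3 - <<'E'
from h import *; import pickle
T=pickle.load(open("top0.pkl","rb"));S=pickle.load(open("scene0.pkl","rb"))
px=lambda a,b:((a+.5)/4-.5+195,(b+.5)/4-.5+115)
P={}
for n,u,z in(("mark",px(121,188),56),("hole",px(168,238),40),("tip",px(238,125),55),("seat",px(240,218),24),("rimL",px(62,309),56),("rimR",px(416,309),56),("rimT",px(240,137),56)):
    P[n]=onz(T,u,z)[:2];print(n,u,P[n].round(1))
print(tri(T,(443.5,267.7),S,(143.2,240.2)), [onz(T,(443.5,267.7),z).round(1) for z in(63,68,73)])
print("mark tri",tri(T,px(121,188),S,(340.5,200)))
hx=np.array([577.6,87.5])
for hub in(hx,np.array([(P['rimT'][0]-84),(P['rimL'][1]+P['rimR'][1])/2])):
  a=lambda p:np.degrees(np.arctan2(*(p-hub)[::-1]))
  print(hub,{n:(round(float(np.linalg.norm(P[n]-hub)),1),round(float(a(P[n])),1)) for n in P})
# holder
h=cv2.cvtColor(T["pixels"],cv2.COLOR_RGB2HSV)
print(h[268,425],h[258,440],h[300,425])
E
```

```text
mark (224.875, 161.625) [638.2 148. ]
hole (236.625, 174.125) [616.5 125.5]
tip (254.125, 145.875) [671.4  91.5]
seat (254.625, 169.125) [630.4  90.6]
rimL (210.125, 191.875) [577.5 174.8]
rimR (298.625, 191.875) [581.8   1.8]
rimT (254.625, 148.875) [665.2  90.3]
(array([ 440.8317706 , -279.00997727,   65.8628466 ]), np.float64(1.1108327929931692)) [array([ 440.5, -280.4,   63. ]), array([ 440.5, -278.8,   68. ]), array([ 440.6, -277.2,   73. ])]
mark tri (array([638.21117535, 148.17833859,  57.13393941]), np.float64(0.7467177396437616))
[577.6  87.5] {'mark': (85.6, 45.0), 'hole': (54.4, 44.3), 'tip': (93.9, 2.5), 'seat': (52.9, 3.4), 'rimL': (87.3, 90.1), 'rimR': (85.8, -87.2), 'rimT': (87.6, 1.9)}
[581.16376235  88.2705988 ] {'mark': (82.6, 46.4), 'hole': (51.3, 46.4), 'tip': (90.3, 2.1), 'seat': (49.3, 2.8), 'rimL': (86.6, 92.4), 'rimR': (86.5, -89.6), 'rimT': (84.0, 1.4)}
[ 16 108 139] [ 17 105 224] [ 15 127 166]
```

Estimates:
- **Hub:** about (580.5, 88), pointer direction about +2°, seat about +3°.
- **Pulley:** about 44° (0.77 rad), hole at about (615.5, 124.5).
- **Pin:** (440.6, −280), with its knob centre at z = 64 to 66, as expected.

I'll travel to above the pin first.

```bash
python3 -m inch '[{"x":-2.06,"y":-3.08,"gripper":0},{"x":-2.06,"y":-3.08,"gripper":0},{"x":-2.06,"y":-3.08,"gripper":0},{"x":-2.06,"y":-3.08,"gripper":0},{"x":-2.06,"y":-3.08,"gripper":0},{"x":-2.06,"y":-3.08,"gripper":0},{"x":-2.06,"y":-3.08,"gripper":0},{"x":-2.06,"y":-3.08,"gripper":0},{"x":-2.06,"y":-3.08,"gripper":0},{"x":-2.06,"y":-3.08,"gripper":0},{"x":-2.06,"y":-3.08,"gripper":0},{"x":-2.06,"y":-3.08,"gripper":0}]' 20
python3 -m inch '[{"x":-2.06,"y":-3.08,"gripper":0},{"x":-2.06,"y":-3.08,"gripper":0},{"x":-2.06,"y":-3.08,"gripper":0},{"x":-2.06,"y":-3.08,"gripper":0},{"x":-2.06,"y":-3.08,"gripper":0},{"x":-2.06,"y":-3.08,"gripper":0},{"x":-2.06,"y":-3.08,"gripper":0},{"x":-2.06,"y":-3.08,"gripper":0},{"x":-2.06,"y":-3.08,"gripper":0},{"x":-2.06,"y":-3.08,"gripper":0},{"x":-2.06,"y":-3.08,"gripper":0},{"gripper":0}]'
python3 -m inch '[{"gripper":0},{"gripper":0}]'
cat > go.py <<'E'
import sys,numpy as np
from workcell import telemetry
from scipy.spatial.transform import Rotation as Ro
s=telemetry.state();R=Ro.from_euler("xyz",s["ee_rot"],degrees=True)
d=R.inv().apply(np.array([float(a) for a in sys.argv[1:4]])-s["ee_pos"])
print("t",round(s["time_s"],2),"pos",s["ee_pos"].round(1),"rot",s["ee_rot"].round(1),"j6",s["qpos"][5].round(0),"w",round(s["gripper_width"],1),"F",s["force"].round(1),"tool delta mm",d.round(1))
E
python3 go.py 440.6 -280 75
```

```text
t 0.1 pos [140.4 557.2 235.2] rot [-179.9   -0.   165.9] j6 -1.0 w 91.1 F [-0.5  0.2 -0.4] tool delta mm [-495.7 -738.2  161.3]invalid input
invalid input
invalid input
```

```bash
python3 -m inch --help; python3 -m inch '[{"x":0.0,"y":0.0,"z":0.0,"yaw":0.0,"gripper":0.0}]' 20
```

```text
time_s: 0.18
ee_pos: [140.4, 557.3, 235.4]
ee_rot: [-179.9, -0.0, 165.9]
force: [-0.2, -0.6, -0.8]
gripper_width: 87.0invalid input: not JSON, or not a number
```

```bash
python3 -m inch '[{"x":-2.06,"y":-3.08,"z":0,"yaw":0,"gripper":0},{"x":-2.06,"y":-3.08,"z":0,"yaw":0,"gripper":0},{"x":-2.06,"y":-3.08,"z":0,"yaw":0,"gripper":0},{"x":-2.06,"y":-3.08,"z":0,"yaw":0,"gripper":0},{"x":-2.06,"y":-3.08,"z":0,"yaw":0,"gripper":0},{"x":-2.06,"y":-3.08,"z":0,"yaw":0,"gripper":0},{"x":-2.06,"y":-3.08,"z":0,"yaw":0,"gripper":0},{"x":-2.06,"y":-3.08,"z":0,"yaw":0,"gripper":0},{"x":-2.06,"y":-3.08,"z":0,"yaw":0,"gripper":0},{"x":-2.06,"y":-3.08,"z":0,"yaw":0,"gripper":0},{"x":-2.06,"y":-3.08,"z":0,"yaw":0,"gripper":0},{"x":-2.06,"y":-3.08,"z":0,"yaw":0,"gripper":0}]' 20; echo
python3 -m inch '[{"x":-2.06,"y":-3.08,"z":0,"yaw":0,"gripper":0},{"x":-2.06,"y":-3.08,"z":0,"yaw":0,"gripper":0},{"x":-2.06,"y":-3.08,"z":0,"yaw":0,"gripper":0},{"x":-2.06,"y":-3.08,"z":0,"yaw":0,"gripper":0},{"x":-2.06,"y":-3.08,"z":0,"yaw":0,"gripper":0},{"x":-2.06,"y":-3.08,"z":0,"yaw":0,"gripper":0},{"x":-2.06,"y":-3.08,"z":0,"yaw":0,"gripper":0},{"x":-2.06,"y":-3.08,"z":0,"yaw":0,"gripper":0},{"x":-2.06,"y":-3.08,"z":0,"yaw":0,"gripper":0},{"x":-2.06,"y":-3.08,"z":0,"yaw":0,"gripper":0},{"x":-2.06,"y":-3.08,"z":0,"yaw":0,"gripper":0},{"x":0,"y":0,"z":0,"yaw":0,"gripper":0}]'
echo; python3 go.py 440.6 -280 75
```

```text
time_s: 1.18
ee_pos: [289.8, 137.1, 236.0]
ee_rot: [180.0, 0.0, 165.9]
force: [1.1, 0.9, -0.6]
gripper_width: 45.6

time_s: 2.18
ee_pos: [429.0, -250.7, 235.4]
ee_rot: [-179.8, 0.1, 165.6]
force: [0.2, 0.4, 1.2]
gripper_width: 45.8

t 2.18 pos [ 429.  -250.7  235.4] rot [-1.798e+02  1.000e-01  1.656e+02] j6 -107.0 w 45.8 F [0.2 0.4 1.2] tool delta mm [-18.1 -25.1 160.5]
```

```bash
python3 -m inch '[{"x":-0.9,"y":-1.25,"z":2,"yaw":0,"gripper":0},{"x":-0.9,"y":-1.25,"z":3,"yaw":0,"gripper":0},{"x":0,"y":0,"z":3,"yaw":0,"gripper":0},{"x":0,"y":0,"z":2.5,"yaw":0,"gripper":0},{"x":0,"y":0,"z":0,"yaw":0,"gripper":0},{"x":0,"y":0,"z":2,"yaw":0,"gripper":0},{"x":0,"y":0,"z":2,"yaw":0,"gripper":0},{"x":0,"y":0,"z":1.5,"yaw":0,"gripper":0},{"x":0,"y":0,"z":0,"yaw":0,"gripper":0},{"x":0,"y":0,"z":0,"yaw":0,"gripper":0}]' 
echo; python3 go.py 440.6 -280 75; python3 -c "
from workcell import cams
import cv2,numpy as np
a=cams.grab_frame('top')['pixels'][220:310,380:500];b=cams.grab_frame('scene')['pixels'][200:290,90:210]
cv2.imwrite('pics/pre.png',cv2.resize(np.hstack([a,b]),None,fx=3,fy=3)[:,:,::-1])"
```

```text
time_s: 3.02
ee_pos: [438.5, -273.6, 76.7]
ee_rot: [180.0, 0.0, 165.9]
force: [0.6, -0.1, 0.5]
gripper_width: 45.5

t 3.02 pos [ 438.5 -273.6   76.7] rot [180.    0.  165.9] j6 -109.0 w 45.5 F [ 0.6 -0.1  0.5] tool delta mm [-3.6 -5.7  1.7]
```

View pics/pre.png

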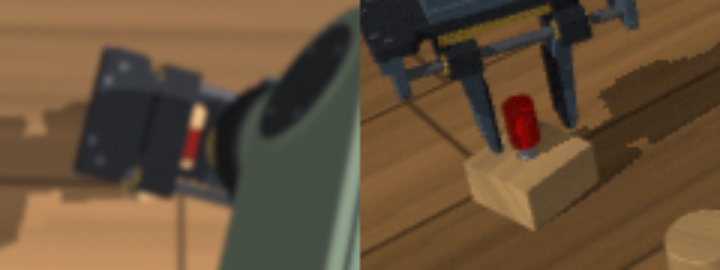

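The jaws straddle the knob above the holder, about 6 mm short. I'll correct that, close and lift.

```bash
python3 -m inch '[{"x":-0.36,"y":-0.57,"z":0.15,"yaw":0,"gripper":0},{"x":0,"y":0,"z":0,"yaw":0,"gripper":0},{"x":0,"y":0,"z":0,"yaw":0,"gripper":-1},{"x":0,"y":0,"z":0,"yaw":0,"gripper":-1},{"x":0,"y":0,"z":0,"yaw":0,"gripper":-1},{"x":0,"y":0,"z":0,"yaw":0,"gripper":-1},{"x":0,"y":0,"z":0,"yaw":0,"gripper":-1},{"x":0,"y":0,"z":0,"yaw":0,"gripper":-1}]' 15;echo; python3 go.py 440.6 -280 75
```

```text
time_s: 3.78
ee_pos: [440.3, -280.1, 74.5]
ee_rot: [180.0, -0.0, 165.9]
force: [-0.1, -0.6, 0.9]
gripper_width: 21.5

t 3.78 pos [ 440.3 -280.1   74.5] rot [180.   -0.  165.9] j6 -110.0 w 21.5 F [-0.1 -0.6  0.9] tool delta mm [-0.3  0.2 -0.5]
```

```bash
python3 -m inch '[{"x":0,"y":0,"z":-2,"yaw":0,"gripper":-1},{"x":0,"y":0,"z":-3,"yaw":0,"gripper":-1},{"x":0,"y":0,"z":-3,"yaw":0,"gripper":-1},{"x":-0.55,"y":3.34,"z":0,"yaw":0,"gripper":-1},{"x":-0.55,"y":3.34,"z":0,"yaw":0,"gripper":-1},{"x":-0.55,"y":3.34,"z":0,"yaw":0,"gripper":-1},{"x":-0.55,"y":3.34,"z":0,"yaw":0,"gripper":-1},{"x":-0.55,"y":3.34,"z":0,"yaw":0,"gripper":-1},{"x":-0.55,"y":3.34,"z":0,"yaw":0,"gripper":-1},{"x":-0.55,"y":3.34,"z":0,"yaw":0,"gripper":-1},{"x":-0.55,"y":3.34,"z":0,"yaw":0,"gripper":-1},{"x":-0.55,"y":3.34,"z":0,"yaw":0,"gripper":-1}]' ;echo
python3 -m inch '[{"x":-0.55,"y":3.34,"z":0,"yaw":0,"gripper":-1},{"x":-0.55,"y":3.34,"z":0,"yaw":0,"gripper":-1},{"x":-0.55,"y":3.34,"z":0,"yaw":0,"gripper":-1},{"x":-0.55,"y":3.34,"z":0,"yaw":0,"gripper":-1},{"x":0,"y":0,"z":0,"yaw":0,"gripper":-1},{"x":0,"y":0,"z":0,"yaw":0,"gripper":-1},{"x":0,"y":0,"z":0,"yaw":0,"gripper":-1}]' ;echo; python3 go.py 615.5 124.5 150
python3 - <<'E'
from workcell import cams
from h import *;import pickle
a=cams.grab_frame('top');b=cams.grab_frame('scene');pickle.dump((a,b),open('carry.pkl','wb'))
for f in(a,b): print([(c.round(1),s) for c,s in blobs(f,red)[0]])
z=lambda p:cv2.resize(p,None,fx=3.4,fy=3.4,interpolation=cv2.INTER_CUBIC)
cv2.imwrite('pics/carry.png',np.hstack([z(a['pixels'][115:250,195:310]),z(b['pixels'][135:270,255:370])])[:,:,::-1])
E
```

```text
time_s: 4.78
ee_pos: [561.9, 1.0, 154.2]
ee_rot: [-180.0, -0.0, 165.9]
force: [0.2, -0.2, -0.2]
gripper_width: 21.0

time_s: 5.37
ee_pos: [615.1, 123.2, 153.8]
ee_rot: [-179.9, -0.1, 165.9]
force: [-0.6, -0.6, -0.8]
gripper_width: 21.6

t 5.37 pos [615.1 123.2 153.8] rot [-1.799e+02 -1.000e-01  1.659e+02] j6 -66.0 w 21.6 F [-0.6 -0.6 -0.8] tool delta mm [-0.1  1.4  3.8]
[]
[(array([330.5, 169.6]), array([329, 162,   4,  16,  53], dtype=int32)), (array([340.5, 200. ]), array([339, 200,   4,   1,   4], dtype=int32))]
```

View pics/carry.png

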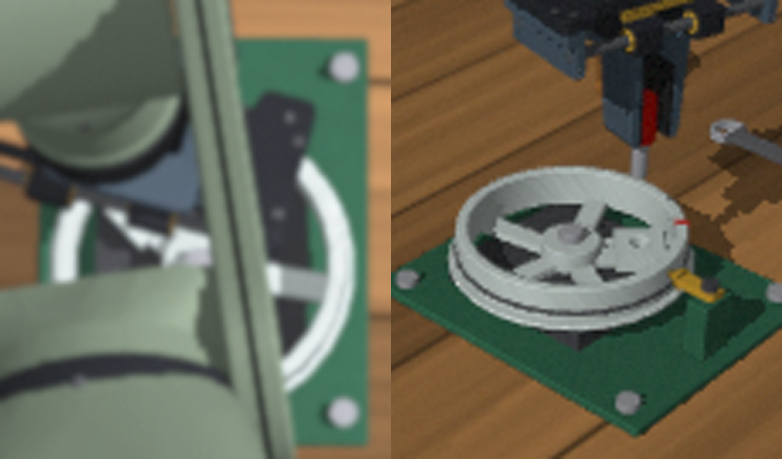

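The scene view shows the pin held upright, with the shank foot at about (328,187). The hole is at about (328,206) scene pixels. The arm blocks the top view, so I'll compute where the scene ray puts the hole and the shank.

```bash
python3 - <<'E'
from h import *;import pickle
a,b=pickle.load(open('carry.pkl','rb'));T=pickle.load(open("top0.pkl","rb"))
g=cv2.cvtColor(b['pixels'],cv2.COLOR_RGB2GRAY).astype(int)
print("hole rows 201-211 cols 320-338\n",g[200:212,320:340]);print("shank\n",g[176:191,320:340])
gt=cv2.cvtColor(T['pixels'],cv2.COLOR_RGB2GRAY).astype(int);print("top hole\n",gt[169:181,229:246])
for uv in((328.2,187.4),):print("foot",onz(b,uv,96))
print("hole scene",onz(b,(327.6,205.6),40),"top",onz(T,(236.6,174.1),40))
R,t=cam(b); pj=lambda p:cv2.projectPoints(np.array([p],float),b["rvec"],b["tvec"],b["mtx"],None)[0].ravel()
print("pred foot at tcp",pj([615.1,123.2,96]),"shank mid",pj([615.1,123.2,110]),"hole est",pj([615.5,124.5,40]))
E
```

```text
hole rows 201-211 cols 320-338
 [[ 49  44  38  58  63  62  63  63  63  61 154 161 159 158 155 150 149 144
  116  85]
 [ 57  60  62  67  70  72  71  73  70  73  72 124 157 157 155 150 149 142
  129 153]
 [ 99 129 132 134 134 133 136 137 135 136 135 154 157 160 157 146 146 143
  140 155]
 [118 154 159 158 159 157 158 158 159 158 155 155 157 159 159 101 139 141
  138 154]
 [123 153 159 160 159 158 161 171 177 172 159 157 158 157 158 108 151 142
  137 153]
 [151 155 158 160 161 133 134 151 168 182 176 158 156 158 158 122 153 149
  152 155]
 [150 155 156 158 160 113 125 146 172 175 162 154 158 158 156 135 153 154
  158 156]
 [142 155 159 157 161 161 126 118 162 165 151 153 157 159 158 132 103 152
  157 153]
 [155 157 157 158 162 160 159 160 159 157 158 156 157 157 158 146 130 155
  158 153]
 [157 152 157 160 160 160 158 161 160 158 159 156 158 157 159 159 158 158
  159 130]
 [159 155 157 159 162 164 159 162 162 159 161 160 156 157 156 157 157 155
  144 101]
 [160 153 159 161 160 162 162 161 162 163 158 164 161 149 153 156 156 145
  103  91]]
shank
 [[ 83  82  74  60  61  65  53  50  24  3
[... 1661 characters left out ...]
0 230 230]
 [226 227 229 228 205 146  85  54  50  68 122 186 223 230 231 230 229]
 [227 228 229 227 211 163 109  76  73  98 149 200 225 229 230 230 229]
 [227 229 229 228 222 195 158 130 127 151 189 219 228 230 229 228 227]
 [224 228 229 229 228 222 205 189 187 202 221 228 230 229 228 226 224]
 [204 224 228 230 230 229 226 224 224 227 229 230 229 228 224 222 223]
 [166 204 224 229 229 229 229 230 230 230 229 229 227 224 222 222 225]]
foot [618.43888889 123.19536422  96.        ]
hole scene [615.3037554  127.98723391  40.        ] top [616.59886484 125.5149      40.        ]
pred foot at tcp [327.13607214 186.90645946] shank mid [327.35662056 181.88111476] hole est [326.74812835 206.19092324]
```

```bash
python3 - <<'E'
from h import *;import pickle
a,b=pickle.load(open('carry.pkl','rb'));T=pickle.load(open("top0.pkl","rb"))
def cen(f,sl,lo,hi):
    g=cv2.cvtColor(f['pixels'],cv2.COLOR_RGB2GRAY).astype(float)[sl]; w=np.clip(hi-g,0,hi-lo)
    m=cv2.moments(w); return m['m10']/m['m00']+sl[1].start,m['m01']/m['m00']+sl[0].start
t=cen(T,np.s_[170:179,232:241],50,215);s=(327.6,205.6)
print(t,onz(T,t,40),onz(b,s,40),tri(T,t,b,s))
for p in([616,125,40],[616,128,40],[619,125,40]): print(p,*[cv2.projectPoints(np.array([p],float),f["rvec"],f["tvec"],f["mtx"],None)[0].ravel().round(2) for f in(T,b)])
E
```

```text
(236.70604026845638, 174.47489932885907) [615.84882838 125.28001567  40.        ] [615.3037554  127.98723391  40.        ] (array([616.17583024, 125.71431049,  41.33346667]), np.float64(1.5161278076400262))
[616, 125, 40] [236.85 174.4 ] [327.03 206.19]
[616, 128, 40] [235.34 174.37] [327.82 205.7 ]
[619, 125, 40] [236.9  172.92] [327.96 206.65]
```

```bash
python3 -m inch '[{"x":0,"y":0.29,"z":1.5,"yaw":0,"gripper":-1},{"x":0,"y":0,"z":2,"yaw":0,"gripper":-1},{"x":0,"y":0,"z":1.2,"yaw":0,"gripper":-1},{"x":0,"y":0,"z":0,"yaw":0,"gripper":-1},{"x":0,"y":0,"z":0,"yaw":0,"gripper":-1}]' ;echo; python3 go.py 616 126 102.5
python3 - <<'E'
from workcell import cams
from h import *
b=cams.grab_frame('scene')
cv2.imwrite('pics/near.png',cv2.resize(b['pixels'][165:225,290:370],None,fx=8,fy=8,interpolation=cv2.INTER_CUBIC)[:,:,::-1])
E
```

```text
time_s: 5.88
ee_pos: [615.9, 125.1, 107.3]
ee_rot: [-180.0, -0.1, 165.8]
force: [1.5, -0.6, -1.2]
gripper_width: 21.9

t 5.88 pos [615.9 125.1 107.3] rot [-1.800e+02 -1.000e-01  1.658e+02] j6 -65.0 w 21.9 F [ 1.5 -0.6 -1.2] tool delta mm [0.1 0.9 4.8]
```

View pics/near.png

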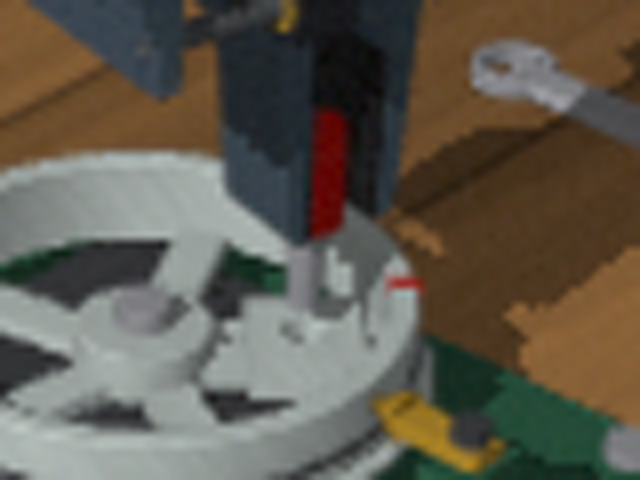

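The shank foot is over the thick spoke, at crop (305,311), with the hole at about (305,328). That lines up once the remaining 9 mm of height is allowed for. I'll lower in small steps and watch the force.

```bash
python3 -m inch '[{"x":0,"y":0.05,"z":0.5,"yaw":0,"gripper":-1},{"x":0,"y":0,"z":0.4,"yaw":0,"gripper":-1},{"x":0,"y":0,"z":0.2,"yaw":0,"gripper":-1},{"x":0,"y":0,"z":0,"yaw":0,"gripper":-1},{"x":0,"y":0,"z":0,"yaw":0,"gripper":-1}]' ;echo; python3 -m inch '[{"x":0,"y":0,"z":0.2,"yaw":0,"gripper":-1},{"x":0,"y":0,"z":0,"yaw":0,"gripper":-1},{"x":0,"y":0,"z":0,"yaw":0,"gripper":-1}]' ;echo;python3 go.py 616 126 82.5
```

```text
time_s: 6.35
ee_pos: [616.5, 126.8, 96.5]
ee_rot: [180.0, -0.0, 165.9]
force: [-0.0, -0.3, -1.1]
gripper_width: 21.3

time_s: 6.6
ee_pos: [616.5, 126.7, 94.4]
ee_rot: [-180.0, -0.0, 165.9]
force: [-0.3, -0.1, -1.1]
gripper_width: 21.6

t 6.6 pos [616.5 126.7  94.4] rot [-180.    -0.   165.9] j6 -65.0 w 21.6 F [-0.3 -0.1 -1.1] tool delta mm [ 0.3 -0.8 11.9]
```

```bash
python3 -m inch '[{"x":0,"y":0,"z":0.3,"yaw":0,"gripper":-1},{"x":0,"y":0,"z":0,"yaw":0,"gripper":-1},{"x":0,"y":0,"z":0,"yaw":0,"gripper":-1}]' ;echo; python3 -m inch '[{"x":0,"y":0,"z":0.3,"yaw":0,"gripper":-1},{"x":0,"y":0,"z":0.2,"yaw":0,"gripper":-1},{"x":0,"y":0,"z":0,"yaw":0,"gripper":-1},{"x":0,"y":0,"z":0,"yaw":0,"gripper":-1}]' ;echo;python3 go.py 616 126 82.5
```

```text
time_s: 6.85
ee_pos: [616.4, 126.7, 91.1]
ee_rot: [-180.0, -0.0, 165.9]
force: [-0.5, -1.3, -1.6]
gripper_width: 21.7

time_s: 7.18
ee_pos: [616.4, 126.7, 86.1]
ee_rot: [-180.0, -0.0, 165.9]
force: [-0.1, 0.3, -1.3]
gripper_width: 21.7

t 7.18 pos [616.4 126.7  86.1] rot [-180.    -0.   165.9] j6 -65.0 w 21.7 F [-0.1  0.3 -1.3] tool delta mm [ 0.2 -0.8  3.6]
```

```bash
python3 -m inch '[{"x":0,"y":0,"z":0.2,"yaw":0,"gripper":-1},{"x":0,"y":0,"z":0,"yaw":0,"gripper":-1},{"x":0,"y":0,"z":0,"yaw":0,"gripper":-0.1},{"x":0,"y":0,"z":0,"yaw":0,"gripper":-0.1},{"x":0,"y":0,"z":0,"yaw":0,"gripper":-0.1},{"x":0,"y":0,"z":-1,"yaw":0,"gripper":-0.1},{"x":0,"y":0,"z":-2,"yaw":0,"gripper":-0.1},{"x":0,"y":0,"z":-3,"yaw":0,"gripper":-0.1},{"x":0,"y":0,"z":-2,"yaw":0,"gripper":-0.1}]' ;echo; python3 - <<'E'
from workcell import cams
from h import *
b=cams.grab_frame('scene')
pj=lambda p:cv2.projectPoints(np.array([p],float),b["rvec"],b["tvec"],b["mtx"],None)[0].ravel().round(1)
print([(c.round(1),s) for c,s in blobs(b,red)[0]],"exp knob 72",pj([616,126,72]),"57",pj([616,126,57]))
cv2.imwrite('pics/in.png',cv2.resize(b['pixels'][140:240,260:380],None,fx=5,fy=5,interpolation=cv2.INTER_CUBIC)[:,:,::-1])
E
python3 go.py 509 119 110
```

```text
time_s: 7.93
ee_pos: [617.3, 127.0, 167.5]
ee_rot: [179.9, 0.2, 165.9]
force: [1.4, -0.6, -0.2]
gripper_width: 41.2

[(array([328.4, 194.7]), array([324, 187,   9,  16, 124], dtype=int32)), (array([340.5, 200. ]), array([339, 200,   4,   1,   4], dtype=int32))] exp knob 72 [327.8 195.1] 57 [327.6 200.2]
t 7.98 pos [619.5 127.4 171.8] rot [179.7   0.6 165.9] j6 -65.0 w 40.9 F [1.3 0.4 2.4] tool delta mm [105.7 -35.4  60.6]
```

View pics/in.png

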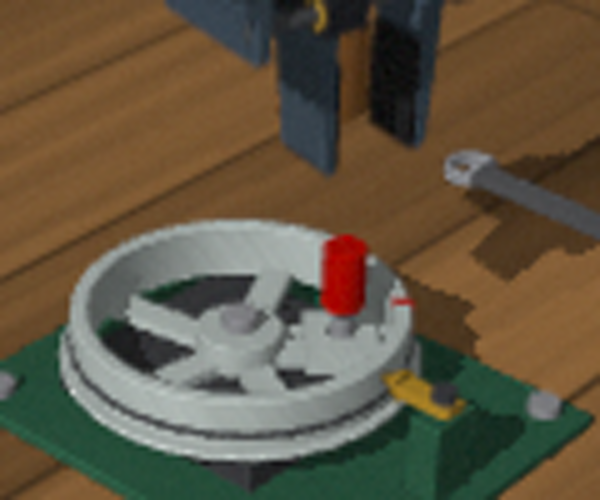

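The pin stands upright in the hole. The knob is at (328.4,194.7), where a 72 mm height predicts (327.8,195.1). Next I'll move to the near-left rim at world angle 154° and turn the jaws radial (yaw 64°).

```bash
python3 -m inch '[{"x":2.6,"y":-0.74,"z":0,"yaw":1,"gripper":-0.1},{"x":0,"y":0,"z":0,"yaw":1,"gripper":-0.1},{"x":0,"y":0,"z":0,"yaw":1,"gripper":-0.1},{"x":0,"y":0,"z":0,"yaw":1,"gripper":-0.1},{"x":0,"y":0,"z":0,"yaw":1,"gripper":-0.1},{"x":0,"y":0,"z":0,"yaw":1,"gripper":-0.1},{"x":0,"y":0,"z":0,"yaw":1,"gripper":-0.1},{"x":0,"y":0,"z":0,"yaw":1,"gripper":-0.1},{"x":0,"y":0,"z":0,"yaw":1,"gripper":-0.1},{"x":0,"y":0,"z":0,"yaw":1,"gripper":-0.1},{"x":0,"y":0,"z":0,"yaw":1,"gripper":-0.1},{"x":0,"y":0,"z":0,"yaw":1,"gripper":-0.1}]'; echo;python3 -m inch '[{"x":0,"y":0,"z":0,"yaw":1,"gripper":-0.1},{"x":0,"y":0,"z":0,"yaw":1,"gripper":-0.1},{"x":0,"y":0,"z":0,"yaw":1,"gripper":-0.1},{"x":0,"y":0,"z":0,"yaw":1,"gripper":-0.1},{"x":0,"y":0,"z":0,"yaw":1,"gripper":-0.1},{"x":0,"y":0,"z":0,"yaw":1,"gripper":-0.1},{"x":0,"y":0,"z":0,"yaw":1,"gripper":-0.1},{"x":0,"y":0,"z":0,"yaw":1,"gripper":-0.1},{"x":0,"y":0,"z":0,"yaw":0.38,"gripper":-0.1},{"x":0,"y":0,"z":0,"yaw":0,"gripper":-0.1},{"x":0,"y":0,"z":0,"yaw":0,"gripper":-0.1}]' ;echo;python3 go.py 509.3 123.7 60
```

```text
time_s: 8.98
ee_pos: [589.7, 126.0, 165.3]
ee_rot: [179.9, -0.0, 105.6]
force: [0.0, -0.6, -0.7]
gripper_width: 41.1

time_s: 9.9
ee_pos: [589.7, 126.0, 165.0]
ee_rot: [180.0, -0.0, 64.0]
force: [-0.4, 0.6, -0.1]
gripper_width: 41.4

t 9.9 pos [589.7 126.  165. ] rot [180.  -0.  64.] j6 37.0 w 41.4 F [-0.4  0.6 -0.1] tool delta mm [-37.3 -71.3 105. ]
```

```bash
python3 -m inch '[{"x":-1.24,"y":-2.38,"z":0,"yaw":0,"gripper":-0.1},{"x":-1.24,"y":-2.38,"z":0,"yaw":0,"gripper":-0.1},{"x":-1.25,"y":-2.37,"z":0,"yaw":0,"gripper":-0.1},{"x":0,"y":0,"z":3,"yaw":0,"gripper":-0.1},{"x":0,"y":0,"z":3,"yaw":0,"gripper":-0.1},{"x":0,"y":0,"z":2,"yaw":0,"gripper":-0.1},{"x":0,"y":0,"z":0,"yaw":0,"gripper":-0.1},{"x":0,"y":0,"z":0,"yaw":0,"gripper":-0.1},{"x":0,"y":0,"z":0,"yaw":0,"gripper":-0.1}]' ;echo;python3 go.py 509.3 123.7 60;  python3 - <<'E'
from workcell import cams
from h import *
a=cams.grab_frame('top');b=cams.grab_frame('scene')
z=lambda p:cv2.resize(p,None,fx=3.4,fy=3.4,interpolation=cv2.INTER_CUBIC)
cv2.imwrite('pics/rim.png',np.hstack([z(a['pixels'][115:250,195:310]),z(b['pixels'][135:270,255:370])])[:,:,::-1])
E
```

```text
time_s: 10.65
ee_pos: [510.3, 124.0, 85.7]
ee_rot: [179.9, -0.1, 64.0]
force: [-0.1, -0.1, -0.2]
gripper_width: 40.9

t 10.65 pos [510.3 124.   85.7] rot [ 1.799e+02 -1.000e-01  6.400e+01] j6 38.0 w 40.9 F [-0.1 -0.1 -0.2] tool delta mm [-0.7 -0.8 25.7]
```

View pics/rim.png

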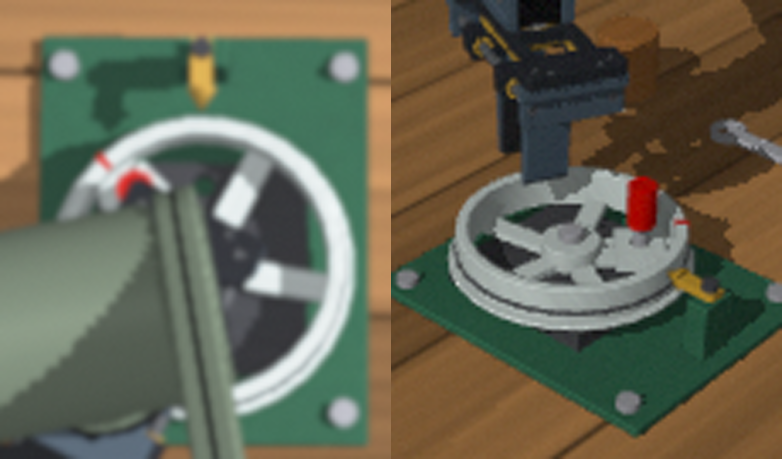

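The jaws straddle the near-left rim wall, at left in the scene view. The pin is undisturbed, and the mark can be tracked in the top view. I'll descend and pinch lightly.

```bash
python3 -m inch '[{"x":0,"y":0,"z":1,"yaw":0,"gripper":-0.1},{"x":0,"y":0,"z":1,"yaw":0,"gripper":-0.1},{"x":0,"y":0,"z":0.5,"yaw":0,"gripper":-0.1},{"x":0,"y":0,"z":0,"yaw":0,"gripper":-0.1}]' 7;echo;python3 -m inch '[{"x":0,"y":0,"z":0,"yaw":0,"gripper":-1},{"x":0,"y":0,"z":0,"yaw":0,"gripper":-1},{"x":0,"y":0,"z":0,"yaw":0,"gripper":-1},{"x":0,"y":0,"z":0,"yaw":0,"gripper":-1},{"x":0,"y":0,"z":0,"yaw":0,"gripper":-1},{"x":0,"y":0,"z":0,"yaw":0,"gripper":-1},{"x":0,"y":0,"z":0,"yaw":0,"gripper":-1}]' 7;echo;python3 go.py 509.3 123.7 60
```

```text
time_s: 11.08
ee_pos: [507.9, 123.4, 57.8]
ee_rot: [-179.8, 0.1, 64.0]
force: [-0.5, 0.4, -0.6]
gripper_width: 40.9

time_s: 11.67
ee_pos: [509.0, 123.9, 59.7]
ee_rot: [-180.0, -0.0, 64.0]
force: [-0.9, 0.5, 1.3]
gripper_width: 11.2

t 11.67 pos [509.  123.9  59.7] rot [-180.   -0.   64.] j6 38.0 w 11.2 F [-0.9  0.5  1.3] tool delta mm [-0.   0.3 -0.3]
```

```bash
python3 -m inch '[{"x":0.173,"y":0.002,"z":0,"yaw":0.25,"gripper":-1},{"x":0.347,"y":0.008,"z":0,"yaw":0.5,"gripper":-1},{"x":0.347,"y":0.008,"z":0,"yaw":0.5,"gripper":-1},{"x":0.347,"y":0.008,"z":0,"yaw":0.5,"gripper":-1},{"x":0.347,"y":0.008,"z":0,"yaw":0.5,"gripper":-1},{"x":0.173,"y":0.002,"z":0,"yaw":0.25,"gripper":-1},{"x":0,"y":0,"z":0,"yaw":0,"gripper":-1}]';echo
cat > m.py <<'E'
from workcell import cams
from h import *
import sys
a=cams.grab_frame('top');b=cams.grab_frame('scene');hub=np.array([580.8,88.8])
for n,f in(("T",a),("S",b)):
    for c,s in blobs(f,red,2)[0]:
        p=onz(f,c,56)[:2]-hub; q=onz(f,c,72)[:2]-hub
        print(n,c.round(1),s.tolist(),"z56 r/ang",np.hypot(*p).round(1),np.degrees(np.arctan2(p[1],p[0])).round(1),"z72",np.hypot(*q).round(1),np.degrees(np.arctan2(q[1],q[0])).round(1))
if len(sys.argv)>1:
    z=lambda p:cv2.resize(p,None,fx=3.4,fy=3.4,interpolation=cv2.INTER_CUBIC)
    cv2.imwrite(sys.argv[1],np.hstack([z(a['pixels'][115:250,195:310]),z(b['pixels'][135:270,255:370])])[:,:,::-1])
E
python3 m.py; python3 go.py 509.3 123.7 60
```

```text
time_s: 12.25
ee_pos: [517.8, 138.5, 59.6]
ee_rot: [-179.9, 0.1, 51.4]
force: [-3.1, 0.9, 5.0]
gripper_width: 11.0

T [239.9 165. ] [235, 163, 9, 7, 29] z56 r/ang 59.2 29.8 z72 56.1 30.3
S [328.1 197. ] [324, 189, 9, 17, 127] z56 r/ang 56.8 63.2 z72 51.7 36.6
S [341.5 204. ] [341, 204, 2, 1, 2] z56 r/ang 85.0 35.0 z72 89.2 18.9
t 12.35 pos [517.9 138.5  59.6] rot [-179.9    0.    51.4] j6 52.0 w 11.0 F [-3.9  0.5  5.2] tool delta mm [-16.9   2.5  -0.4]
```

```bash
python3 -m inch '[{"x":0.173,"y":0.002,"z":0,"yaw":0.25,"gripper":-1},{"x":0.347,"y":0.008,"z":0,"yaw":0.5,"gripper":-1},{"x":0.347,"y":0.008,"z":0,"yaw":0.5,"gripper":-1},{"x":0.347,"y":0.008,"z":0,"yaw":0.5,"gripper":-1},{"x":0.347,"y":0.008,"z":0,"yaw":0.5,"gripper":-1},{"x":0.347,"y":0.008,"z":0,"yaw":0.5,"gripper":-1},{"x":0.347,"y":0.008,"z":0,"yaw":0.5,"gripper":-1},{"x":0.173,"y":0.002,"z":0,"yaw":0.25,"gripper":-1},{"x":0,"y":0,"z":0,"yaw":0,"gripper":-1},{"x":0,"y":0,"z":0,"yaw":0,"gripper":-1}]';echo
python3 m.py pics/t2.png; python3 go.py 509.3 123.7 60
```

```text
time_s: 13.18
ee_pos: [535.5, 155.4, 59.6]
ee_rot: [-179.9, 0.0, 33.9]
force: [-3.7, 2.2, 6.0]
gripper_width: 10.9

T [247.4 164. ] [243, 160, 9, 10, 59] z56 r/ang 55.8 15.5 z72 52.7 15.4
S [326.3 200.4] [322, 193, 9, 16, 125] z56 r/ang 48.3 47.7 z72 50.9 18.6
S [337.9 209.6] [336, 208, 4, 5, 8] z56 r/ang 82.2 16.7 z72 93.4 2.7
t 13.28 pos [535.5 155.4  59.6] rot [-179.9    0.    33.9] j6 71.0 w 11.0 F [-3.4  3.6  5.9] tool delta mm [-39.4  11.7  -0.4]
```

View pics/t2.png

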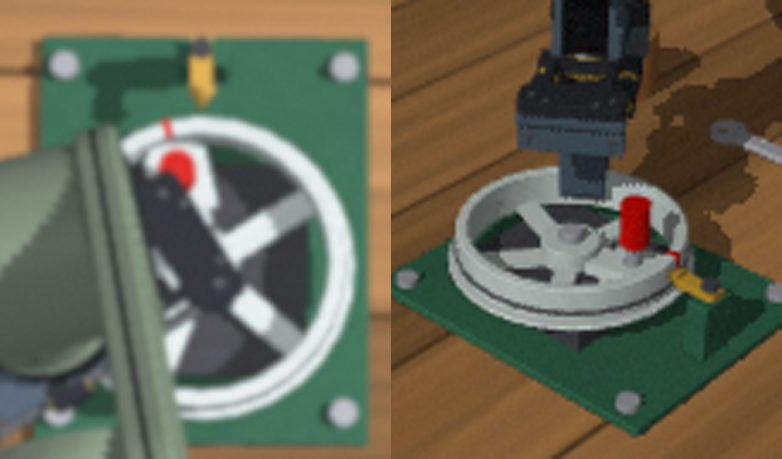

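The mark is at about 16° and the pin is riding upright. Next come slow turns, 0.5° per row (0.1 rad/s).

```bash
python3 -m inch '[{"x":0.069,"y":0,"z":0,"yaw":0.1,"gripper":-1},{"x":0.069,"y":0,"z":0,"yaw":0.1,"gripper":-1},{"x":0.069,"y":0.001,"z":0,"yaw":0.1,"gripper":-1},{"x":0.069,"y":0,"z":0,"yaw":0.1,"gripper":-1},{"x":0.069,"y":0,"z":0,"yaw":0.1,"gripper":-1},{"x":0.069,"y":0.001,"z":0,"yaw":0.1,"gripper":-1},{"x":0.069,"y":0,"z":0,"yaw":0.1,"gripper":-1},{"x":0.069,"y":0,"z":0,"yaw":0.1,"gripper":-1},{"x":0.069,"y":0.001,"z":0,"yaw":0.1,"gripper":-1},{"x":0.069,"y":0,"z":0,"yaw":0.1,"gripper":-1},{"x":0.069,"y":0,"z":0,"yaw":0.1,"gripper":-1},{"x":0.069,"y":0.001,"z":0,"yaw":0.1,"gripper":-1}]';echo
python3 m.py; python3 go.py 509.3 123.7 60
```

```text
time_s: 14.28
ee_pos: [542.0, 159.4, 59.6]
ee_rot: [-179.9, 0.1, 27.9]
force: [-4.8, 1.5, 6.5]
gripper_width: 11.1

T [250.  163.5] [246, 159, 8, 11, 65] z56 r/ang 55.8 10.2 z72 52.7 9.8
S [325.1 201.3] [321, 194, 9, 16, 131] z56 r/ang 45.0 42.7 z72 50.1 13.0
S [336.4 210.6] [335, 210, 4, 2, 5] z56 r/ang 80.9 12.8 z72 93.4 -0.6
t 14.38 pos [542.1 159.5  59.6] rot [-1.799e+02  1.000e-01  2.790e+01] j6 77.0 w 10.7 F [-4.8  2.7  6.6] tool delta mm [-45.8  16.3  -0.3]
```

```bash
python3 -m inch '[{"x":0.069,"y":0,"z":0,"yaw":0.1,"gripper":-1},{"x":0.069,"y":0,"z":0,"yaw":0.1,"gripper":-1},{"x":0.069,"y":0.001,"z":0,"yaw":0.1,"gripper":-1},{"x":0.069,"y":0,"z":0,"yaw":0.1,"gripper":-1},{"x":0.069,"y":0,"z":0,"yaw":0.1,"gripper":-1},{"x":0.069,"y":0.001,"z":0,"yaw":0.1,"gripper":-1},{"x":0,"y":0,"z":0,"yaw":0,"gripper":-1}]';echo
python3 m.py; python3 go.py 509.3 123.7 60
```

```text
time_s: 14.97
ee_pos: [546.0, 161.6, 59.6]
ee_rot: [-179.9, 0.1, 24.9]
force: [-4.0, 2.6, 5.3]
gripper_width: 11.2

T [254.2 163.6] [249, 158, 11, 12, 89] z56 r/ang 55.0 1.6 z72 52.0 0.9
S [323.2 202.8] [319, 195, 9, 17, 130] z56 r/ang 40.6 33.4 z72 49.7 3.8
S [334.5 211.2] [333, 211, 4, 2, 4] z56 r/ang 78.4 9.3 z72 92.1 -3.8
t 15.07 pos [546.  161.6  59.6] rot [-1.799e+02  1.000e-01  2.490e+01] j6 80.0 w 11.1 F [-4.9  2.3  5.1] tool delta mm [-49.3  18.9  -0.4]
```

```bash
python3 m.py pics/t3.png; python3 - <<'E'
from h import *;import pickle
a,b=pickle.load(open('carry.pkl','rb'))
for f in(a,b):
  for z in(72,64,57):
    for A in (12,9,6,3):
      t=np.radians(A);p=[580.8+50*np.cos(t),88.8+50*np.sin(t),z]
      print(z,A,cv2.projectPoints(np.array([p]),f["rvec"],f["tvec"],f["mtx"],None)[0].ravel().round(1),end=" ")
    print()
E
```

```text
T [254.2 163.6] [249, 158, 11, 12, 89] z56 r/ang 55.0 1.6 z72 52.0 0.9
S [323.2 202.7] [319, 195, 9, 17, 129] z56 r/ang 40.7 33.6 z72 49.7 3.9
S [334.5 211.2] [333, 211, 4, 2, 4] z56 r/ang 78.4 9.3 z72 92.1 -3.8
72 12 [249.2 165. ] 72 9 [250.5 164.8] 72 6 [251.9 164.7] 72 3 [253.2 164.6] 
64 12 [249.4 165.8] 64 9 [250.7 165.6] 64 6 [252.1 165.4] 64 3 [253.4 165.3] 
57 12 [249.6 166.4] 57 9 [250.9 166.2] 57 6 [252.2 166.1] 57 3 [253.6 166. ] 
72 12 [324.9 201.5] 72 9 [324.4 202. ] 72 6 [323.8 202.5] 72 3 [323.1 202.9] 
64 12 [324.8 204.3] 64 9 [324.3 204.8] 64 6 [323.7 205.3] 64 3 [323.  205.7] 
57 12 [324.7 206.7] 57 9 [324.2 207.2] 57 6 [323.6 207.7] 57 3 [322.9 208.2]
```

View pics/t3.png

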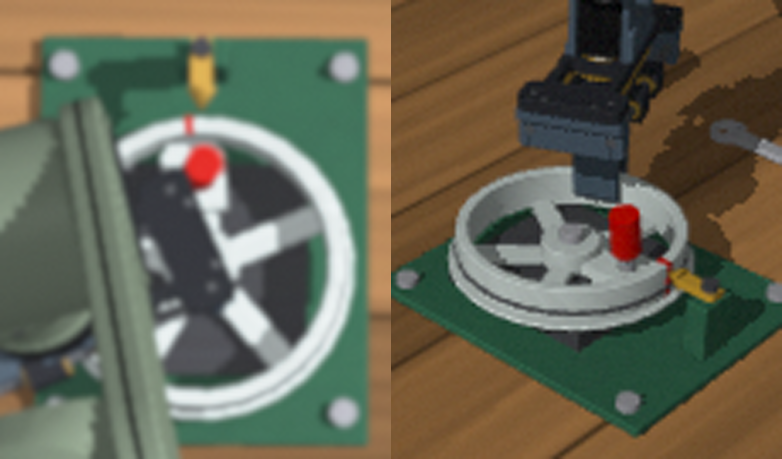

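The mark is at about 9°. The knob leans slightly forward, within the hole's clearance, because the foot drags on the plate. The force hasn't changed, so I'll go on in small steps.

```bash
python3 -m inch '[{"x":0.069,"y":0,"z":0,"yaw":0.1,"gripper":-1},{"x":0.069,"y":0,"z":0,"yaw":0.1,"gripper":-1},{"x":0.069,"y":0.001,"z":0,"yaw":0.1,"gripper":-1},{"x":0.069,"y":0,"z":0,"yaw":0.1,"gripper":-1},{"x":0,"y":0,"z":0,"yaw":0,"gripper":-1}]';echo
python3 m.py; python3 go.py 509.3 123.7 60
```

```text
time_s: 15.58
ee_pos: [548.6, 162.8, 59.6]
ee_rot: [-179.9, 0.1, 22.9]
force: [-4.0, 2.3, 5.9]
gripper_width: 11.1

T [254.9 163.6] [250, 158, 11, 12, 89] z56 r/ang 55.0 0.1 z72 52.0 -0.7
S [323.  203.3] [319, 196, 9, 16, 132] z56 r/ang 40.5 30.0 z72 50.8 1.3
S [334.6 212.2] [333, 211, 4, 3, 5] z56 r/ang 80.7 7.0 z72 95.0 -5.4
S [335.5 217.5] [335, 217, 2, 2, 2] z56 r/ang 95.7 -3.4 z72 112.3 -12.4
t 15.68 pos [548.6 162.8  59.6] rot [-1.799e+02  1.000e-01  2.290e+01] j6 82.0 w 11.1 F [-3.8  3.   6.1] tool delta mm [-51.4  20.7  -0.4]
```

```bash
python3 -m inch '[{"x":0.069,"y":0,"z":0,"yaw":0.1,"gripper":-1},{"x":0.069,"y":0,"z":0,"yaw":0.1,"gripper":-1},{"x":0.069,"y":0.001,"z":0,"yaw":0.1,"gripper":-1},{"x":0,"y":0,"z":0,"yaw":0,"gripper":-1},{"x":0,"y":0,"z":0,"yaw":0,"gripper":-1}]';echo
python3 m.py; python3 go.py 509.3 123.7 60
```

```text
time_s: 16.1
ee_pos: [550.6, 163.6, 59.6]
ee_rot: [-179.9, 0.0, 21.4]
force: [-4.4, 3.1, 4.3]
gripper_width: 11.1

T [253.6 165.4] [249, 161, 9, 11, 71] z56 r/ang 51.3 3.0 z72 48.4 2.3
S [323.4 207.5] [319, 200, 10, 16, 128] z56 r/ang 48.3 8.3 z72 64.2 -10.5
S [333.6 212.4] [332, 212, 4, 2, 5] z56 r/ang 79.3 5.4 z72 94.1 -6.9
S [335.  216.5] [335, 215, 1, 4, 4] z56 r/ang 92.2 -2.1 z72 108.5 -11.6
t 16.2 pos [550.6 163.7  59.6] rot [-179.9    0.    21.4] j6 84.0 w 11.2 F [-4.3  3.6  4.6] tool delta mm [-53.   22.1  -0.4]
```

The scene row went from 203.3 to 207.5, which matches a knob height of 57 mm (207.7 predicted): the pin has dropped. I'll open and back straight up.

```bash
python3 -m inch '[{"x":0,"y":0,"z":0,"yaw":0,"gripper":-0.2},{"x":0,"y":0,"z":0,"yaw":0,"gripper":-0.2},{"x":0,"y":0,"z":0,"yaw":0,"gripper":-0.2},{"x":0,"y":0,"z":0,"yaw":0,"gripper":-0.2},{"x":0,"y":0,"z":-2,"yaw":0,"gripper":-0.2},{"x":0,"y":0,"z":-3,"yaw":0,"gripper":-0.2},{"x":0,"y":0,"z":-3,"yaw":0,"gripper":-0.2},{"x":0,"y":-3,"z":-2,"yaw":0,"gripper":-0.2},{"x":0,"y":-3,"z":0,"yaw":0,"gripper":-0.2},{"x":0,"y":-3,"z":0,"yaw":0,"gripper":-0.2},{"x":0,"y":0,"z":0,"yaw":0,"gripper":-0.2},{"x":0,"y":0,"z":0,"yaw":0,"gripper":-0.2}]';echo
python3 m.py pics/end.png; python3 go.py 509.3 123.7 60
```

```text
time_s: 17.2
ee_pos: [518.1, 247.4, 159.4]
ee_rot: [180.0, -0.0, 21.6]
force: [0.3, -0.5, -0.4]
gripper_width: 36.8

T [253.1 165.6] [249, 161, 9, 10, 80] z56 r/ang 51.0 4.0 z72 48.0 3.4
S [323.4 207.5] [319, 200, 10, 16, 128] z56 r/ang 48.3 8.3 z72 64.2 -10.5
S [334.3 214.2] [332, 212, 4, 7, 10] z56 r/ang 85.0 1.9 z72 100.5 -9.0
t 17.3 pos [518.6 246.  159.2] rot [180.    0.   21.5] j6 93.0 w 36.5 F [-0.1 -0.1 -0.1] tool delta mm [-53.4 110.3  99.2]
```

View pics/end.png

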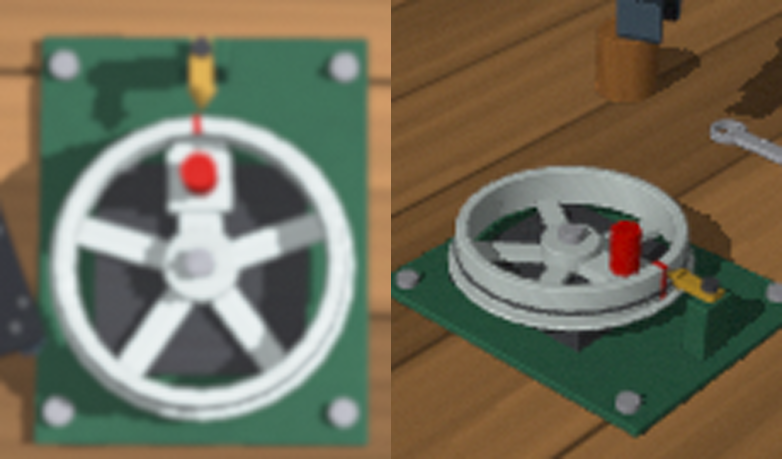

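The knob is down on the spoke and upright, the mark is within about 3° of the pointer, and the gripper is clear of everything. Handing in.

```bash
python3 -c "
from workcell import env
print(env.job_done())"
```

```text
the job is handed in; nothing more can be done
None
```

I handed the job in at about 17 s: the red-knobbed pin is fully home in the spoke, and the pulley's mark faces the pointer to within about 3°.

**What I did:** I took the pin from its holder, lowered it into the spoke's hole and released it just above the seat plate. Then I pinched the rim lightly (7 N) and turned the pulley clockwise. Over the last 10° or so I used slow 0.5° steps until the pin dropped.

**Last checks:**
- **Pin height:** the knob sits at scene row 207.5, where a 57 mm knob height predicts about 207.7. Standing on the plate, it had been about 5 rows higher.
- **Pin and mark:** the last picture shows the pin upright with its knob on the spoke, and the mark almost at the pointer tip.
- **Force:** no wrist reading went above about 9 N. I could not measure the load between pin and seat directly.
- **Bystanders:** I never went near the blanks or the spanner, but I did not re-measure where they are.

**What disagreed:**
- **Hole position:** the two cameras differed by about 2.7 mm, so I aimed between them. The pin went in without resistance.
- **Pin lean:** the pin leaned a little while sliding over the plate, and stood upright again once it dropped.
- **Early moves:** my first three move commands were refused because they left out some fields, and the arm did not move.

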